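# Switch the ball sorter to its other chute and release the balls

### The arm

A 7-joint arm with a two-finger parallel gripper is mounted at the origin on a cart in front of the work surface, level with it; the furniture and walls round the work are solid. World frame = base frame: x ahead of the robot, y to its left, z up, the work surface at z = 0. Lengths are in m, angles in rad, forces in N, time in s.
With the tool pointing down it reaches from about 0.4 to 0.85 m from the base axis. Payload 10.4 kg.
Tool frame: the origin (TCP) lies on the front face of the gripper's body, between the roots of the fingers; the fingertips stand 70 mm ahead of it and the grasp point (between the pads) lies 51 mm ahead of it; x points along the fingers, y is the direction in which the jaws open and shut, and the axes are right-handed (so a half turn about x gives the same grasp; the last joint's range is limited). The gripper opens to 87 mm and grips with 3 to 60 N. Pads are 19 mm wide; open, the fingers measure 117 mm over their backs; the gripper's body (75 mm by 190 mm) begins 51 mm behind the grasp point.
Start: joints at [1.122, 0.332, -0.065, 1.46, 0.022, 1.35, -0.088], TCP at [0.258, -0.569, 0.292] pointing down, gripper open.
Joint ranges: [-2.6, 2.6], [-0.5, 2.12], [-1.47, 1.34], [0.16, 2.42], [-1.27, 4.41], [0.06, 2.06], [-2.6, 2.6]. Speed limits (rad/s): [2.22, 2.22, 2.79, 2.79, 3.14, 3.14, 3.14].

### API

Orientations are given as a rotation vector (axis times angle).
In Python, from cell import monitor, cams, order gives the robot as it stands.
- The arm moves only by the tool send_rows, never from a script. Its argument "deltas" is a list of rows, each a list of 6 numbers: the shift along the tool's x, y, z in m, then the turn, a rotation vector about the tool's x, y, z in degrees. A call has 1 to 8 rows; each row shifts and turns the pose as measured when the row begins, along the tool's axes as they then stand; what a row does not reach is not made up. A row lasts 1/12 s, in which the tool goes at most 41.7 mm and 7.16 degrees, less where a joint would pass 70% of its speed; a pose out of reach is approached as far as the arm can. A call with a gripper value outside its range is refused whole. "claw" is the opening in per cent of the stroke, from 0 (shut) to 100 (fully open), set as the call begins (left out, the last holds). The fingers move at their own pace and stop on an object; the grip force is fixed at half the most. Time passes only in rows, so rows that do not move let the fingers close. It gives the time, the measured TCP pose, the force and the opening at its end, in the units of the state.
- monitor.get_obs(): the state, without advancing time (a new reading comes with each control period).
- cams.grab_frame(name): name is "side" or "top" or "wrist"; returns (picture, depth): 400x640x3 uint8, red, green, blue; 400x640 float32, m along the optical axis (not along the pixel's ray), 0 where there is no reading.
- cams.get_calibration(name): a dict with "fx", "fy", "cx", "cy" (pixels), "xyz" and "attitude" of the camera in the world. Camera axes: x right, y down, z forward; pixel columns grow to the right and rows downward; lengths in m; the calibration is good to about 2 mm. A picture is of the moment at which its call begins: read the wrist's pose just before it. get_calibration takes no time and is no camera call; for the wrist camera it gives the pose at the moment of the call.
- order.close_job(): hands the job in, once; it reports no verdict.
The state is a dict: "time_s": time; "joint_pos": joint angles; "joint_velocities": joint speeds; "joint_torque": joint torques, N m; "ee_pos": TCP position; "tcp_rot": TCP orientation; "wrist_force": force on the tool from outside, world axes, zero at the start; "wrist_torque": the same for the moment, N m; "gripper_width": finger opening in m.
Only numpy, scipy, OpenCV 4.12 (cv2) and the standard library are available. Lean on these libraries where they do the work, as an engineer would, in place of code of your own. Each camera call takes 0.05 s, during which the arm holds its last target.

### The job

The orange seesaw gate of the ball sorter on the bench is tipped towards one of its two chutes. With your fingertips, rock it right over so that it feeds the other chute, and only then push the blue release key all the way down, so that all three white grinding balls run down that chute into its bin. Do not touch the balls, pick nothing up, leave the other things on the bench where they are, and finish clear with the balls at rest.

Things in the scene. Friction and masses are not known exactly. Their poses are not given: they have to be found in the camera images.
- sorter: Fixed grey and metal ball sorter, 250 mm deep, 425 wide over its bins. Origin on the worktop under the gate's pivot; x runs back along the feed channel, y to its left bin, z up. Channel on the centre line, x +18 to +180 mm, walls up to 185 mm high, sloping down to the gate. Clear screens either side of the gate, x -20 and +20 mm, 167 mm high. The robot faces its -x side.
- gate (a joint): orange seesaw gate, pivot along sorter x, 125 mm up; rad, 0 level, stops at -0.35 and 0.35. Negative: left (+y) end low, balls go left; positive: right. A weight on a mast (x -56 mm, top 63 mm above the pivot, 22 mm thick) makes it fall to the nearer stop once past level and stay. Under 1 N at a pad rocks it. Starts on either stop (rarely still falling to it in the first second).
- gate_pad_left (a point): top centre of the left round pad (34 mm diameter, orange, dark rubber face) on the rocker bar in front of the front screen; moves with the gate. At x -56, y +80 mm from the pivot, 6 mm above it when level, about 27 mm higher or lower at the stops. Pushing the raised pad down past level rocks the gate over.
- gate_pad_right (a point): the same for the right pad, y = -80 mm
- key (a joint): blue release key, m: 0 is up (stop plate blocks the balls; the start value is 0 to 0.002), 0.016 fully down (plate under the channel floor, balls run). Pressed straight down against about 3 N of friction; stays where it is left, no spring.
- key_top (a point): centre of the top of the key's round blue button, 34 mm diameter, left of the feed channel at sorter x = +90, y = +54 mm, 178 mm above the worktop when up; moves with the key
- bin_left (a point): centre of the inner floor of the left white open bin, at sorter y = +170 mm; 110 mm along x, 85 along y, 56 high, walls and floor 3 mm (axes as the sorter's)
- bin_right (a point): the same for the right bin, y = -170 mm
- ball_1_center (a point): white ceramic grinding ball, 20 mm diameter, this point at its centre; number 1 in the queue behind the stop plate in the sloping feed channel (1 = lowest, next to the plate)
- ball_2_center (a point): white ceramic grinding ball, 20 mm diameter, this point at its centre; number 2 in the queue behind the stop plate in the sloping feed channel (1 = lowest, next to the plate)
- ball_3_center (a point): white ceramic grinding ball, 20 mm diameter, this point at its centre; number 3 in the queue behind the stop plate in the sloping feed channel (1 = lowest, next to the plate)
- tube_rack: dark grey rack 62x180x56 mm with three capped sample tubes in it, loose bystander; origin at the centre of its underside
- teal_box: teal and white carton 95x125x48 mm, loose bystander; origin at the centre of its underside
- reader: small black code reader 37x62x30 mm, loose bystander; origin at the centre of its underside

How it is judged:
By the outcome, as a careful person would: the job done as asked, in the order asked, and still so for the second after the job is handed in, with the robot touching nothing.
It also fails if it takes over 43 s, if anything falls off the work surface, if the arm or the gripper's body presses on something with over 40 N, if the wrist force passes 120 N, or if a joint passes its speed limit or range.

## Working session

There is one attempt and no reset: what is moved stays moved. The work goes in short steps, Python scripts to look and compute and a tool call to move; the robot and the scene stay as the last step left them, time stands still between calls to the robot, and variables do not carry over. Pictures are saved under pics/ and viewed, and the job is handed in when it is done.

Besides the shell and the picture viewer there is one more tool, called after "Emit:" by a JSON object that holds its "method" and its "body", one argument or row to a line. send_rows: Moves the arm, as the interface text tells. Its arguments: {"type":"object","properties":{"deltas":{"type":"array","items":{"type":"array","items":{"type":"number"}}},"claw":{"type":"number"}},"required":["deltas"]}

```bash
ls; mkdir -p pics; python3 - <<'E'
from cell import monitor,cams,order
import cv2,numpy as np
o=monitor.get_obs();print({k:np.round(v,3) for k,v in o.items()})
for n in ["side","top","wrist"]:
    c=cams.get_calibration(n);print(n,c)
    p,d=cams.grab_frame(n);cv2.imwrite(f"pics/a_{n}.png",p[:,:,::-1]);np.savez(f"a_{n}.npz",p=p,d=d)
E
```

```text
pics
{'time_s': np.float64(0.0), 'joint_pos': array([ 1.122,  0.333, -0.065,  1.461,  0.022,  1.35 , -0.088]), 'joint_velocities': array([-0.   ,  0.   ,  0.001, -0.001, -0.001, -0.   ,  0.001]), 'joint_torque': array([ 0.0000e+00, -6.2325e+01,  2.5000e-02, -3.8990e+01, -6.1000e-02,
        4.0000e-02,  0.0000e+00]), 'ee_pos': array([ 0.258, -0.569,  0.291]), 'tcp_rot': array([ 1.986,  0.431, -1.987]), 'wrist_force': array([ 0.333, -0.346, -0.41 ]), 'wrist_torque': array([-0.052,  0.025,  0.   ]), 'gripper_width': np.float64(0.087)}
side {'fx': 475.70303683174757, 'fy': 475.70303683174757, 'cx': 306.20753417055613, 'cy': 200.71705740333624, 'xyz': array([-0.46423738,  0.78768574,  1.08002814]), 'attitude': array([-1.15271058,  2.23191069, -1.10067298])}
top {'fx': 502.52807650284916, 'fy': 502.52807650284916, 'cx': 324.52768290822706, 'cy': 196.20805996636878, 'xyz': array([0.15950473, 0.07228462, 1.85470258]), 'attitude': array([-2.10429483,  2.12407709, -0.21846379])}
wrist {'fx': 301.32738857270493, 'fy': 301.32738857270493, 'cx': 314.6223099442929, 'cy': 204.4526343366475, 'xyz': array([ 0.32928921, -0.53583018,  0.3845153 ]), 'attitude': array([ 2.42978448, -1.56390414, -0.22948908])}
```

View pics/a_side.png

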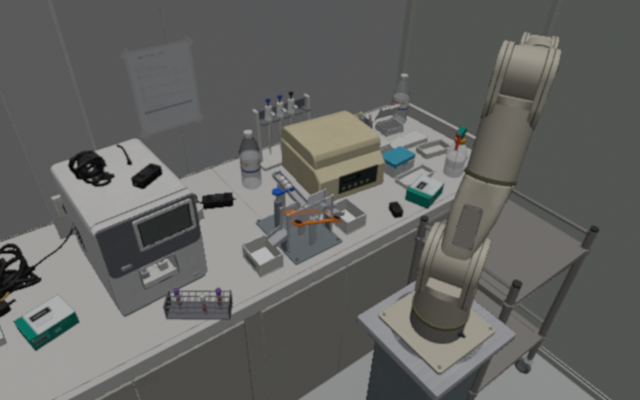

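View pics/a_top.png

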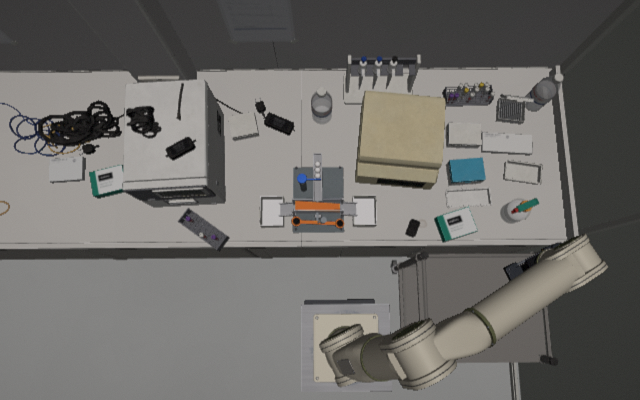

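View pics/a_wrist.png

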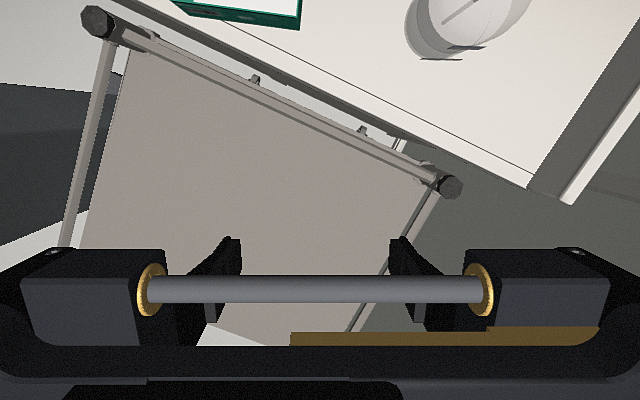

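```bash
cat > h.py <<'E'
import numpy as np,cv2
from scipy.spatial.transform import Rotation as R
def cloud(d,c):
    v,u=np.mgrid[0:d.shape[0],0:d.shape[1]]
    P=np.stack([(u-c['cx'])/c['fx']*d,(v-c['cy'])/c['fy']*d,d],-1)
    return P@R.from_rotvec(c['attitude']).as_matrix().T+c['xyz']
def ray(c,u,v,z):
    r=R.from_rotvec(c['attitude']).as_matrix()@np.array([(u-c['cx'])/c['fx'],(v-c['cy'])/c['fy'],1.])
    return c['xyz']+r*(z-c['xyz'][2])/r[2]
def blobs(m,P,p,mn=8):
    n,l,s,ce=cv2.connectedComponentsWithStats(m.astype(np.uint8))
    for i in range(1,n):
        if s[i,4]>=mn:
            q=P[l==i]; print('uv',ce[i].round(1),'n',s[i,4],'bb',s[i,:4],'med',np.median(q,0).round(3),'z',q[:,2].min().round(3),q[:,2].max().round(3))
E
python3 - <<'E'
from h import *
from cell import cams
for n,bx in [("top",(240,140,400,240)),("side",(230,150,380,280))]:
    z=np.load(f"a_{n}.npz");p,d=z['p'],z['d'];c=cams.get_calibration(n);P=cloud(d,c)
    x0,y0,x1,y1=bx
    cv2.imwrite(f"pics/z_{n}.png",cv2.resize(p[y0:y1,x0:x1,::-1],None,fx=4.8 if n=='top' else 4.5,fy=4.8 if n=='top' else 4.5,interpolation=cv2.INTER_CUBIC))
    h=cv2.cvtColor(p,cv2.COLOR_RGB2HSV).astype(int);m0=np.zeros(d.shape,bool);m0[y0:y1,x0:x1]=1
    for k,(a,b) in dict(orange=(4,18),blue=(105,130)).items():
        print(n,k);blobs(m0&(h[...,0]>=a)&(h[...,0]<=b)&(h[...,1]>130)&(h[...,2]>70),P,p)
    if n=='top':
        print('white');blobs((m0)&(p.min(2)>225),P,p)
E
```

```text
top orange
uv [315.7 205.3] n 329 bb [295 201  45   9] med [0.486 0.099 0.129] z 0.011 1.855
uv [303.7 221.6] n 96 bb [292 217  29   9] med [0.425 0.144 0.143] z 0.008 0.169
uv [334.  223.2] n 71 bb [322 219  22   9] med [0.425 0.032 0.107] z 0.019 0.124
top blue
uv [303.2 178.3] n 87 bb [297 174  23  10] med [0.572 0.145 0.175] z 0.019 1.855
white
side orange
uv [289.1 211.3] n 27 bb [284 210  12   4] med [0.496 0.16  0.151] z 0.14 0.159
uv [316.4 221.3] n 163 bb [293 216  48  11] med [0.426 0.103 0.129] z 0.033 1.08
side blue
uv [280.3 190.9] n 85 bb [273 187  21   9] med [0.573 0.146 0.177] z 0.157 1.08
```

View pics/z_top.png

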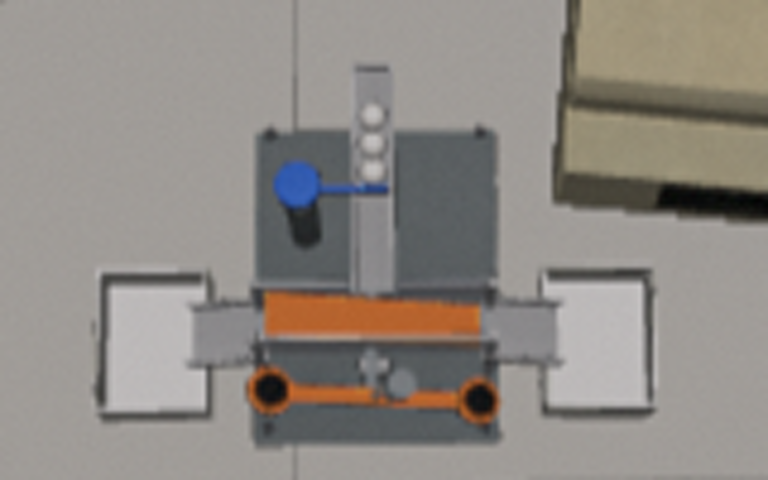

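View pics/z_side.png

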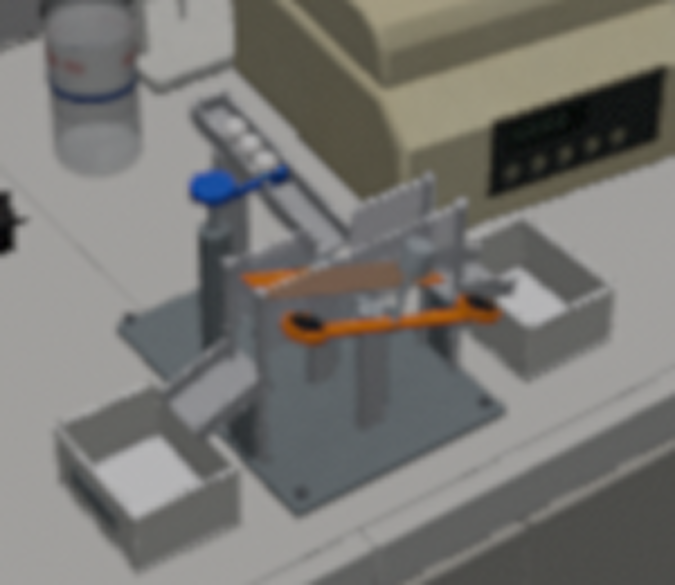

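```bash
python3 - <<'E'
from h import *
from cell import cams,monitor
ct=cams.get_calibration('top');cs=cams.get_calibration('side')
for nm,u,v,z in [('padL',296.3,221.0,.158),('padR',339.8,223.3,.104),('key',301.9,178.3,.178)]: print(nm,ray(ct,u,v,z).round(4))
for nm,u,v,z in [('padL',230+305/4.5,150+323/4.5,.158),('padR',230+483/4.5,150+303/4.5,.104),('key',230+212/4.5,150+187/4.5,.178)]: print('side',nm,ray(cs,u,v,z).round(4))
P=cloud(np.load('a_top.npz')['d'],ct)
for u,v in [(296,221),(340,223),(302,178),(323,221)]:print(P[v-1:v+2,u-1:u+2].reshape(-1,3).mean(0).round(4))
P=cloud(np.load('a_side.npz')['d'],cs)
for u,v in [(298,222),(337,217),(277,191)]:print('s',P[v-1:v+2,u-1:u+2].reshape(-1,3).mean(0).round(4))
# base axes/ orient
o=monitor.get_obs();print(R.from_rotvec(o['tcp_rot']).as_matrix().round(3),o['ee_pos'])
for n in ['bins']:
  for u,v in [(240+155/4.8,140+345/4.8),(240+598/4.8,140+340/4.8)]: print(ray(ct,u,v,.003).round(3))
# balls
for u,v in [(372,170),(372,143),(372,115)]:
  print('ball',ray(ct,240+u/4.8,140+v/4.8,.17).round(3))
E
```

```text
padL [0.4261 0.1656 0.158 ]
padR [0.425  0.0155 0.104 ]
key [0.571  0.1456 0.178 ]
side padL [0.4311 0.1689 0.158 ]
side padR [0.4288 0.0161 0.104 ]
side key [0.5712 0.1514 0.178 ]
[0.4256 0.1664 0.1615]
[0.4263 0.0147 0.1028]
[0.5269 0.1372 0.3633]
[0.4214 0.0744 0.1826]
s [0.3274 0.2395 0.2631]
s [0.431  0.0157 0.1037]
s [0.5716 0.1515 0.18  ]
[[-0.     0.413 -0.911]
 [ 0.001 -0.911 -0.413]
 [-1.    -0.001  0.   ]] [ 0.25807484 -0.56899323  0.2916806 ]
[0.486 0.264 0.003]
[ 0.487 -0.081  0.003]
ball [0.583 0.092 0.17 ]
ball [0.603 0.092 0.17 ]
ball [0.624 0.092 0.17 ]
```

Emit:
{"method": "send_rows", "body": {
  "deltas": [
    [-0.006,0,0,-6.6,0,0],
    [-0.006,0,0,-6.6,0,0],
    [-0.006,0,0,-6.6,0,0],
    [-0.006,0,0,-6.6,0,0],
    [-0.006,0,0,-6.6,0,0],
    [0,0,0,-6.6,0,0],
    [0,0,0,-6.6,0,0],
    [0,0,0,-6.6,0,0]
  ],
  "claw": 0
}}

```text
time_s: 0.82
ee_pos: [0.2578, -0.568, 0.3199]
tcp_rot: [1.347, 1.123, -1.344]
wrist_force: [-0.0, 0.9, 0.3]
gripper_width: 0.0416
```

```bash
python3 - <<'E'
from h import *
from cell import cams,monitor
ct=cams.get_calibration('top')
P=cloud(np.load('a_top.npz')['d'],ct)
q=P[90:190,355:450].reshape(-1,3);q=q[q[:,2]<1];print('beige z',np.percentile(q[:,2],[50,95,99.9]).round(3),'x',q[q[:,2]>.1][:,0].min().round(3))
o=monitor.get_obs();print(o['ee_pos'],R.from_rotvec(o['tcp_rot']).as_matrix().round(3),o['joint_pos'].round(3),o['time_s'])
E
```

```text
beige z [0.199 0.21  0.216] x 0.565
[ 0.25778956 -0.56797346  0.31989162] [[-0.003  0.983 -0.184]
 [ 0.006 -0.184 -0.983]
 [-1.    -0.005 -0.005]] [ 1.218  0.329 -0.189  1.41   0.061  1.415  0.843] 0.8167
```

Emit:
{"method": "send_rows", "body": {
  "deltas": [
    [0,0.01,-0.03,-5.3,0,0],
    [0,0.018,-0.035,-5.3,0,0],
    [0,0.018,-0.036,0,0,0],
    [0,0.018,-0.036,0,0,0],
    [0,0.018,-0.036,0,0,0],
    [0,0.018,-0.036,0,0,0],
    [0,0.018,-0.036,0,0,0],
    [0,0.018,-0.036,0,0,0]
  ]
}}

```text
time_s: 1.48
ee_pos: [0.3965, -0.2871, 0.3165]
tcp_rot: [1.208, 1.222, -1.212]
wrist_force: [1.7, 0.4, -0.9]
gripper_width: 0.0006
```

Emit:
{"method": "send_rows", "body": {
  "deltas": [
    [-0.004,0.01,-0.037,0,0,0],
    [0,0.01,-0.038,0,0,0],
    [0,0.01,-0.038,0,0,0],
    [0,0,-0.038,0,0,0],
    [0,0,-0.038,0,0,0],
    [0,0,-0.038,0,0,0],
    [0,0,-0.038,0,0,0],
    [0,0,-0.038,0,0,0]
  ]
}}

```text
time_s: 2.15
ee_pos: [0.4259, 0.0325, 0.3213]
tcp_rot: [1.206, 1.222, -1.211]
wrist_force: [1.6, -0.1, -0.3]
gripper_width: 0.0006
```

```bash
python3 - <<'E'
from h import *
from cell import monitor
o=monitor.get_obs();print(o['ee_pos'],R.from_rotvec(o['tcp_rot']).as_matrix().round(3),o['joint_pos'].round(3),o['time_s'])
E
```

```text
[0.42591734 0.03254526 0.32133389] [[-0.01   1.     0.004]
 [ 0.005  0.004 -1.   ]
 [-1.    -0.01  -0.005]] [ 0.666 -0.107 -0.773  1.859 -0.083  1.369 -0.083] 2.15
```

Emit:
{"method": "send_rows", "body": {
  "deltas": [
    [0,0,-0.037,0,0,0],
    [0,0,-0.037,0,0,0],
    [0,0,-0.037,0,0,0],
    [0,0,-0.02,0,0,0],
    [0,0,-0.007,0,0,0],
    [0.025,0,0,0,0,0],
    [0.025,0,0,0,0,0],
    [0.005,0,0,0,0,0]
  ]
}}

```text
time_s: 2.82
ee_pos: [0.4205, 0.1893, 0.2679]
tcp_rot: [1.199, 1.225, -1.194]
wrist_force: [-0.1, 0.3, -0.1]
gripper_width: 0.0005
```

```bash
python3 - <<'E'
from h import *
from cell import cams,monitor
o=monitor.get_obs();print(o['ee_pos'],o['wrist_force'],o['time_s'])
p,d=cams.grab_frame('side');cv2.imwrite("pics/b_side.png",cv2.resize(p[130:290,220:420,::-1],None,fx=4,fy=3.7*4/3.7,interpolation=cv2.INTER_CUBIC)[:600])
p,d=cams.grab_frame('wrist');cv2.imwrite("pics/b_wrist.png",p[:,:,::-1])
E
```

```text
[0.42054861 0.18925827 0.26791509] [-0.1483078   0.27516033 -0.09612209] 2.8167
```

View pics/b_side.png

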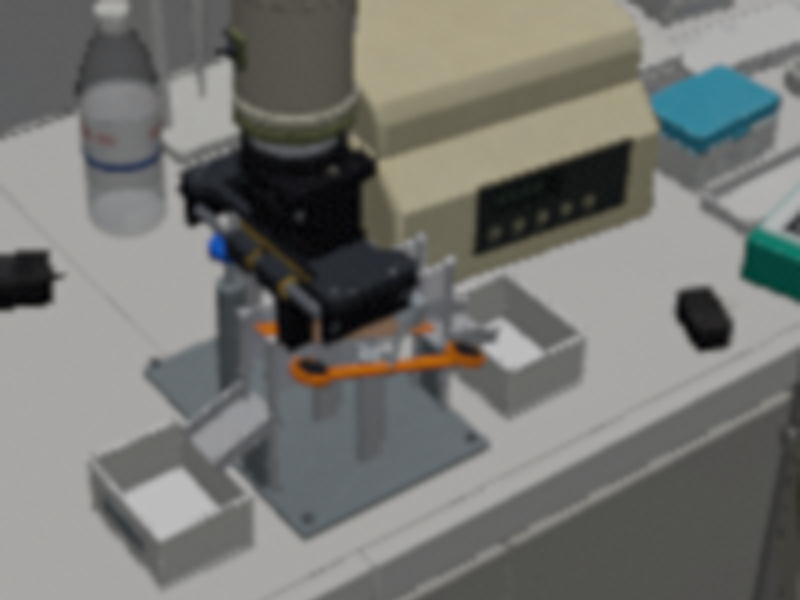

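View pics/b_wrist.png

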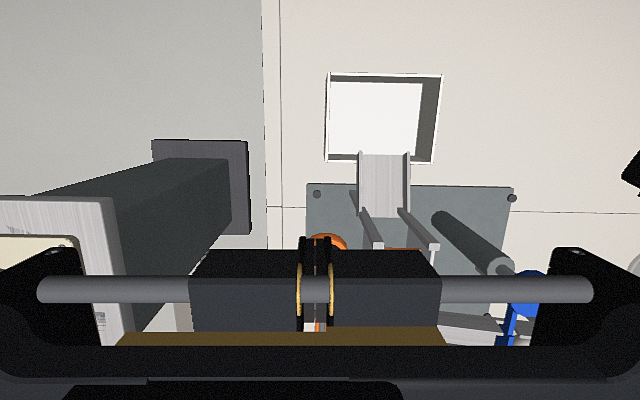

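Emit:
{"method": "send_rows", "body": {
  "deltas": [
    [0,0.006,0.012,0,0,0],
    [0,0,0.004,0,0,0],
    [0.01,0,0,0,0,0],
    [0.01,0,0,0,0,0],
    [0,0,0,0,0,0]
  ]
}}

```text
time_s: 3.33
ee_pos: [0.4292, 0.173, 0.2529]
tcp_rot: [1.205, 1.219, -1.192]
wrist_force: [-0.5, -0.4, 0.2]
gripper_width: 0.0005
```

```bash
python3 - <<'E'
from h import *
from cell import monitor
o=monitor.get_obs();print(o['ee_pos'],R.from_rotvec(o['tcp_rot']).as_matrix().round(3),o['wrist_force'],o['time_s'])
E
```

```text
[0.42921894 0.17299746 0.25286021] [[ 0.003  1.     0.016]
 [ 0.007  0.016 -1.   ]
 [-1.     0.004 -0.007]] [-0.52485059 -0.4263595   0.18748602] 3.3333
```

Emit:
{"method": "send_rows", "body": {
  "deltas": [
    [0.009,0,0,0,0,0],
    [0.009,0,0,0,0,0],
    [0.009,0,0,0,0,0],
    [0.009,0,0,0,0,0],
    [0.009,0,0,0,0,0],
    [0.009,0,0,0,0,0],
    [0,0,0,0,0,0]
  ]
}}

```text
time_s: 3.92
ee_pos: [0.4282, 0.1745, 0.1923]
tcp_rot: [1.203, 1.221, -1.191]
wrist_force: [0.2, 0.1, 0.2]
gripper_width: 0.0001
```

```bash
python3 - <<'E'
from h import *
from cell import cams,monitor
o=monitor.get_obs();print(o['ee_pos'],o['wrist_force'],o['time_s'])
p,d=cams.grab_frame('side');cv2.imwrite("pics/c_side.png",cv2.resize(p[150:290,220:420,::-1],None,fx=4,fy=4,interpolation=cv2.INTER_CUBIC)[:600])
E
```

```text
[0.42822489 0.17452365 0.19232049] [0.20576387 0.12247585 0.1905449 ] 3.9167
```

View pics/c_side.png

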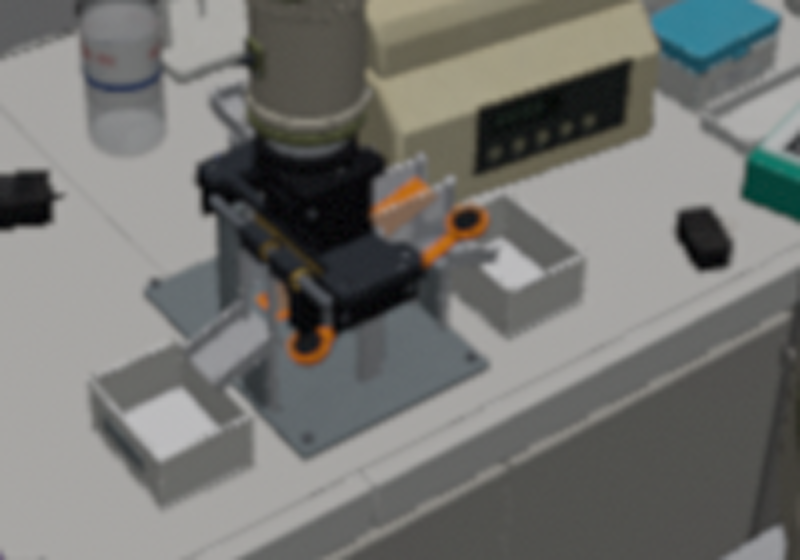

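The left pad is now low and the right pad high, at about (468,218) in the zoomed view, so the gate has gone over. Next I'll raise the arm and move to the key.

Emit:
{"method": "send_rows", "body": {
  "deltas": [
    [-0.03,0,0,0,0,0],
    [-0.035,0,0,0,0,0],
    [-0.03,0,0,0,0,0],
    [-0.01,0.015,0,0,0,0],
    [0,0.035,0.006,0,0,0],
    [0,0.035,0.01,0,0,0],
    [0,0.03,0.005,0,0,0],
    [0,0.01,0,0,0,0]
  ]
}}

```text
time_s: 4.63
ee_pos: [0.5576, 0.1551, 0.3063]
tcp_rot: [1.202, 1.214, -1.188]
wrist_force: [0.1, -0.0, 1.1]
gripper_width: 0.0003
```

```bash
python3 - <<'E'
from h import *
from cell import monitor
o=monitor.get_obs();print(o['ee_pos'],R.from_rotvec(o['tcp_rot']).as_matrix().round(3),o['wrist_force'],o['time_s'])
E
```

```text
[0.55757067 0.15508876 0.30630575] [[ 0.008  1.     0.018]
 [ 0.004  0.018 -1.   ]
 [-1.     0.008 -0.004]] [ 0.05189667 -0.03073639  1.0507931 ] 4.6333
```

Emit:
{"method": "send_rows", "body": {
  "deltas": [
    [0,0.012,0.006,0,0,0],
    [0.01,0,0,0,0,0],
    [0.015,0,0,0,0,0],
    [0.01,0,0,0,0,0],
    [0,0,0,0,0,0]
  ]
}}

```text
time_s: 5.05
ee_pos: [0.5736, 0.149, 0.2693]
tcp_rot: [1.207, 1.216, -1.188]
wrist_force: [-1.1, -0.2, 0.1]
gripper_width: 0.0002
```

```bash
python3 - <<'E'
from h import *
from cell import cams,monitor
o=monitor.get_obs();print(o['ee_pos'],R.from_rotvec(o['tcp_rot']).as_matrix().round(3),o['wrist_force'],o['time_s'])
p,d=cams.grab_frame('side');cv2.imwrite("pics/d_side.png",cv2.resize(p[130:280,220:420,::-1],None,fx=4,fy=4,interpolation=cv2.INTER_CUBIC)[:600])
p,d=cams.grab_frame('top');P=cloud(d,cams.get_calibration('top'))
h=cv2.cvtColor(p,cv2.COLOR_RGB2HSV).astype(int);m=(h[...,0]>=4)&(h[...,0]<=18)&(h[...,1]>130)&(h[...,2]>70);m[:190]=0;m[240:]=0;m[:,:280]=0;m[:,350:]=0
blobs(m,P,p)
cv2.imwrite("pics/d_top.png",cv2.resize(p[140:240,240:400,::-1],None,fx=4.8,fy=4.8,interpolation=cv2.INTER_CUBIC))
E
```

```text
[0.57357988 0.1489813  0.26927616] [[ 0.008  1.     0.015]
 [ 0.008  0.015 -1.   ]
 [-1.     0.008 -0.008]] [-1.07740321 -0.20034155  0.09154943] 5.05
uv [306.3 205.9] n 123 bb [296 202  22   8] med [0.486 0.131 0.112] z 0.01 1.855
uv [307.2 222.9] n 105 bb [292 219  35  10] med [0.425 0.138 0.113] z 0.007 1.855
```

View pics/d_side.png

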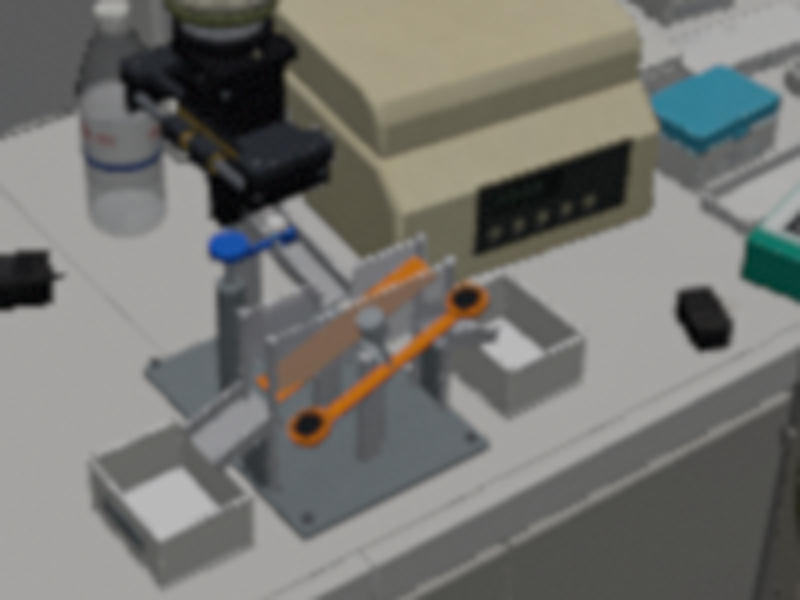

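View pics/d_top.png

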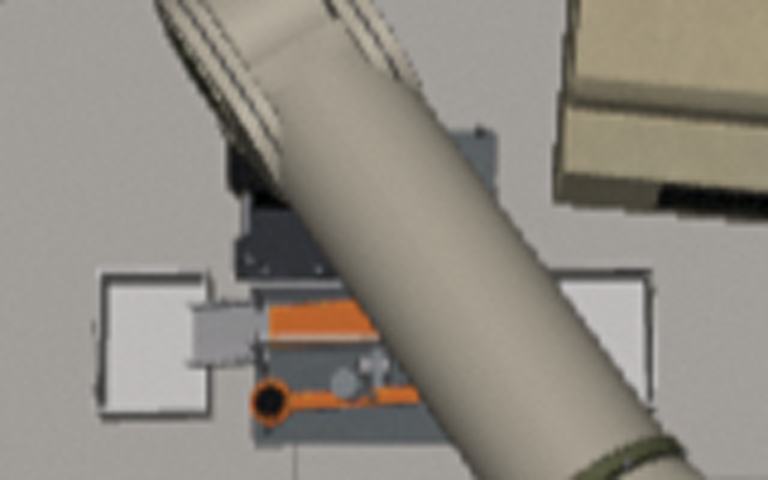

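Emit:
{"method": "send_rows", "body": {
  "deltas": [
    [0.008,0,0,0,0,0],
    [0.008,0,0,0,0,0],
    [0.006,0,0,0,0,0],
    [0.005,0,0,0,0,0],
    [0.005,0,0,0,0,0],
    [0.002,0,0,0,0,0]
  ]
}}

```text
time_s: 5.65
ee_pos: [0.5746, 0.1504, 0.2373]
tcp_rot: [1.21, 1.211, -1.183]
wrist_force: [-1.2, -0.3, 1.9]
gripper_width: 0.0001
```

Emit:
{"method": "send_rows", "body": {
  "deltas": [
    [0.004,0,0,0,0,0],
    [0.004,0,0,0,0,0],
    [0.003,0,0,0,0,0],
    [0.002,0,0,0,0,0]
  ]
}}

```text
time_s: 5.98
ee_pos: [0.5747, 0.151, 0.232]
tcp_rot: [1.209, 1.206, -1.183]
wrist_force: [-7.9, -4.8, 15.4]
gripper_width: 0.0003
```

Emit:
{"method": "send_rows", "body": {
  "deltas": [
    [0.004,0,0,0,0,0],
    [0.004,0,0,0,0,0]
  ]
}}

```text
time_s: 6.15
ee_pos: [0.5748, 0.1515, 0.2317]
tcp_rot: [1.208, 1.201, -1.183]
wrist_force: [-20.7, -10.6, 45.2]
gripper_width: 0.0005
```

```bash
python3 - <<'E'
from h import *
from cell import cams,monitor
o=monitor.get_obs();print(o['ee_pos'],o['wrist_force'],o['time_s'])
p,d=cams.grab_frame('side');cv2.imwrite("pics/e_side.png",cv2.resize(p[130:280,220:420,::-1],None,fx=4,fy=4,interpolation=cv2.INTER_CUBIC)[:600])
E
```

```text
[0.57479534 0.15150738 0.231651  ] [-20.70561225 -10.61667412  45.22140912] 6.15
```

View pics/e_side.png

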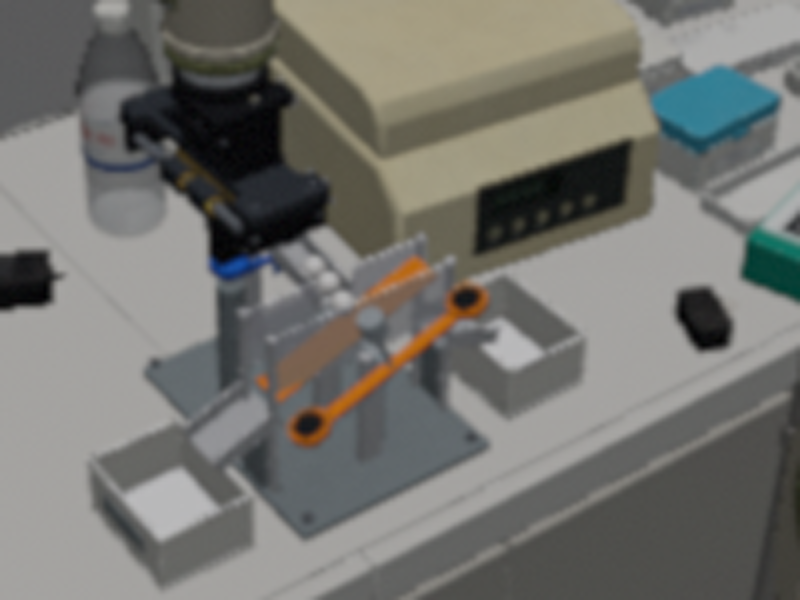

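The key is on its stop and the balls are running down the channel, at about (305–340, 260–300) in the view. I'll back off now.

Emit:
{"method": "send_rows", "body": {
  "deltas": [
    [-0.01,0,0,0,0,0],
    [-0.02,0,0,0,0,0],
    [-0.03,0,0,0,0,0],
    [-0.03,0,0,0,0,0],
    [-0.02,0,0,0,0,0],
    [0,0,0,0,0,0],
    [0,0,0,0,0,0],
    [0,0,0,0,0,0]
  ]
}}

```text
time_s: 6.87
ee_pos: [0.5718, 0.1519, 0.3466]
tcp_rot: [1.207, 1.2, -1.182]
wrist_force: [-0.7, -0.2, -0.0]
gripper_width: 0.0007
```

```bash
cat > look.py <<'E'
import sys
from h import *
from cell import cams,monitor
o=monitor.get_obs();print(o['ee_pos'],o['wrist_force'],o['time_s'])
a=[]
for n,(x0,y0,x1,y1) in [('side',(220,150,380,290)),('top',(240,140,400,240))]:
    p,d=cams.grab_frame(n);a.append(cv2.resize(p[y0:y1,x0:x1,::-1],(480,420 if n=='side' else 300),interpolation=cv2.INTER_CUBIC))
a[1]=cv2.copyMakeBorder(a[1],0,120,0,0,0)
im=cv2.resize(np.hstack(a),(800,350));cv2.imwrite(f"pics/{sys.argv[1]}.png",im)
E
python3 look.py f
```

```text
[0.57175805 0.15187421 0.34658649] [-0.73566577 -0.15697453 -0.01999752] 6.8667
```

View pics/f.png

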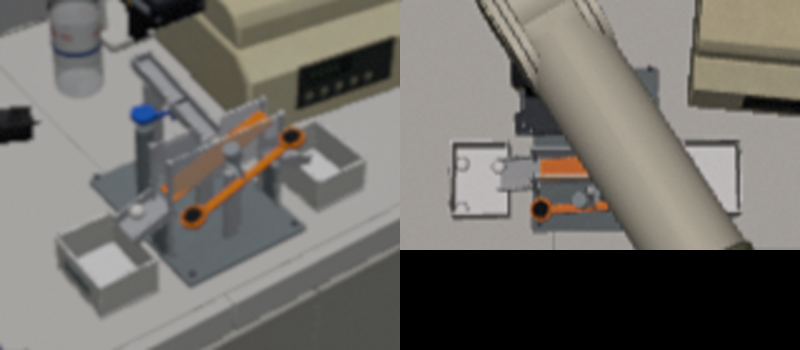

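Emit:
{"method": "send_rows", "body": {
  "deltas": [
    [-0.02,0,0,0,0,0],
    [-0.02,0,0,0,0,0],
    [0,0,0,0,0,0],
    [0,0,0,0,0,0],
    [0,0,0,0,0,0],
    [0,0,0,0,0,0],
    [0,0,0,0,0,0],
    [0,0,0,0,0,0]
  ]
}}

```text
time_s: 7.63
ee_pos: [0.5693, 0.15, 0.3776]
tcp_rot: [1.198, 1.208, -1.195]
wrist_force: [-1.5, -0.0, 0.9]
gripper_width: 0.0003
```

Emit:
{"method": "send_rows", "body": {
  "deltas": [
    [0,0,0,0,0,0],
    [0,0,0,0,0,0],
    [0,0,0,0,0,0],
    [0,0,0,0,0,0],
    [0,0,0,0,0,0],
    [0,0,0,0,0,0],
    [0,0,0,0,0,0],
    [0,0,0,0,0,0]
  ]
}}

```text
time_s: 8.3
ee_pos: [0.5691, 0.1498, 0.3765]
tcp_rot: [1.197, 1.209, -1.196]
wrist_force: [-0.8, 0.4, 0.4]
gripper_width: 0.0003
```

Emit:
{"method": "send_rows", "body": {
  "deltas": [
    [0,0,0,0,0,0],
    [0,0,0,0,0,0],
    [0,0,0,0,0,0],
    [0,0,0,0,0,0],
    [0,0,0,0,0,0],
    [0,0,0,0,0,0],
    [0,0,0,0,0,0],
    [0,0,0,0,0,0]
  ]
}}

```text
time_s: 8.97
ee_pos: [0.5691, 0.1499, 0.3767]
tcp_rot: [1.197, 1.209, -1.196]
wrist_force: [-0.1, 0.5, -0.1]
gripper_width: 0.0006
```

```bash
python3 look.py g; python3 - <<'E'
from h import *
from cell import cams
P=[]
for i in range(2):
    p,d=cams.grab_frame('top');P.append(p.astype(int))
print(np.abs(P[1]-P[0])[190:235,250:300].max())
cv2.imwrite('pics/g_bin.png',cv2.resize(p[175:235,245:310,::-1],None,fx=8,fy=8,interpolation=cv2.INTER_CUBIC))
E
```

```text
[0.56909412 0.14985288 0.37665905] [-0.05430687  0.51421079 -0.14014467] 8.9667
6
```

View pics/g.png

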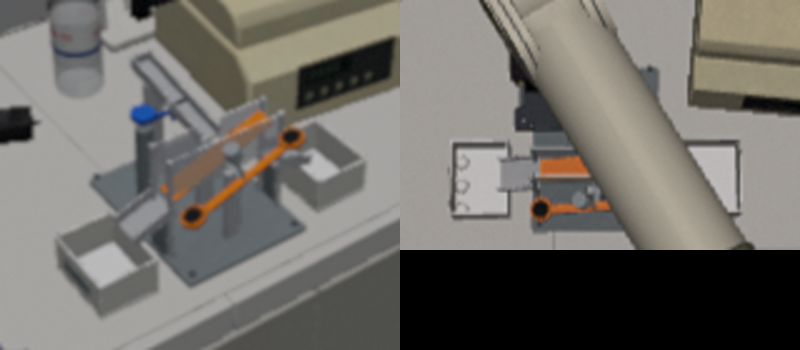

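View pics/g_bin.png

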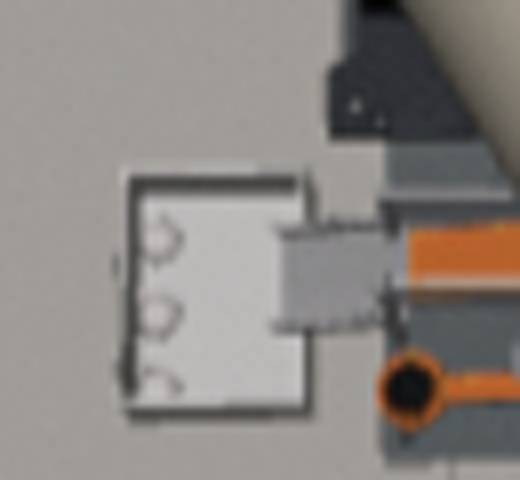

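All three balls are in the left bin, at about (160,240), (160,315) and (160,383) in the zoom, and they are at rest. I'll hand the job in.

```bash
python3 -c "
from cell import order
print(order.close_job())"
```

```text
the job is handed in; nothing more can be done
None
```

The job is done: the gate now feeds the left chute and all three balls are in the left bin. It took about 9 s of the 43 s allowed.

- **Gate:** it started tipped to the right. I pushed the raised left pad down with closed fingertips. The side and top views, taken before I touched the key, both showed it over on the left stop.
- **Key:** I then pressed the blue key onto its stop. The fingertips stopped at 0.162 m, which matches a full 16 mm of travel. The wrist force peaked at about 51 N, through the fingertips, and the limit is 120 N.
- **Last checks:** two top views 0.05 s apart showed the balls at rest in the left bin. The feed channel looked empty in the side view. The gripper was well clear, with the fingertips about 0.3 m above the bench and no contact force.

No check failed. The two cameras differed by about 5 mm on the pad and key positions, which was within the size of the pads. The arm partly blocked the last top view, and I did not measure the bystander objects again at the end. The robot did not go near them.

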